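Open the top half of the hatch and hand out the drinking set

TASK

A drinking set, one tall vase and its short beakers, waits on the bench to be handed out. First draw the upper bolt of the split-door hatch and swing its top half wide open, leaving the bottom half shut and bolted; then scrub the vase with the brush from the pot, right down to the bottom, up to the mouth, and down to the bottom once more. Put the brush back upright in its pot and stand the vase and every beaker upright on the hatch sill, leaving the other things on the bench where they are.

Things in the scene. Friction and masses are not known exactly. Their poses are not given: they have to be found in the camera images.
- hatch: Wooden hatch fixed on the bench: two posts 30 mm wide, 240 mm high, 340 mm clear between them (along its y), a sill board across at 120 mm height, an upper door above the sill and a lower door under it. Origin on the bench under the middle of the doorway; z up, its -x points out of the front (towards the robot), +y is the left post seen from the robot (the bolt side), the doors hang on the right post (-y). Turned and shifted from start to start.
- sill_mid (a point): Middle of the sill's top face, 120 mm above the bench, axes as the hatch. The sill is flat over 144 mm in x (between two lips 8 mm thick and 10 mm high along its front and back edges) and 340 mm in y (between the posts). The closed upper door stands across its middle line (x = 0), 13 mm above it, and is 18 mm thick.
- upper_door (a joint): Angle of the upper door in rad, 0 shut, growing to 1.75 as it swings out to the front (-x) about its upright hinge: seen from above it turns counterclockwise. The door is 332 mm wide, 105 mm high (133 to 238 mm above the bench), 18 mm thick. Light; it stays where it is left (hinge friction about 0.12 N m).
- upper_door_hinge (a point): Point on the upper door's upright hinge line, at the right post, in the hatch's x = 0 plane; this point's frame turns with the door: its y runs along the door to the free edge, its -x points out of the door's front face.
- upper_handle (a point): Grip point on the upper door's pull handle: an upright round bar 14 mm thick, 73 mm long between its two ends bent back to the door, standing with its centre line 35 mm in front of the door's face and 130 mm from the hinge line. The point is on its centre line 20 mm below the top bend (the door's top edge is 30 mm above the point). Can be gripped from above. Axes turn with the door.
- upper_bolt (a joint): How far the upper door's sliding bolt is drawn in m: 0 fully shot into its keep on the left post, 0.040 fully drawn (slides along the door towards the hinge). The door is free once it is drawn by more than about 0.030. Moves with about 3 N and stays.
- upper_bolt_knob (a point): Top end of the upper bolt's knob: an upright round pin 12 mm thick rising 60 mm from the bolt bar, 24 mm in front of the door's face; its end is about 28 mm above the door's top edge. Shot, it is 277 mm from the hinge line, drawn 237 mm. Axes turn with the door.
- lower_door (a joint): Angle of the lower door in rad, 0 shut; it must stay shut.
- lower_bolt (a joint): How far the lower door's bolt is drawn in m, 0 shot; under the sill, its knob points to the front. It must stay shot.
- vase: Terracotta vase, the tall vessel of the set: straight open cylinder 64 mm across, 130 mm high, wall 5 mm, bottom 7 mm thick, about 0.4 kg. Origin at the centre of its underside, z up through the mouth.
- beaker1: Terracotta beaker, a short vessel of the set: straight open cylinder 60 mm across, 90 mm high, wall 5 mm, about 0.2 kg. Origin at the centre of its underside, z up. There are one to three beakers; those not there read None.
- beaker2: Terracotta beaker, a short vessel of the set: straight open cylinder 60 mm across, 90 mm high, wall 5 mm, about 0.2 kg. Origin at the centre of its underside, z up. There are one to three beakers; those not there read None.
- beaker3: Terracotta beaker, a short vessel of the set: straight open cylinder 60 mm across, 90 mm high, wall 5 mm, about 0.2 kg. Origin at the centre of its underside, z up. There are one to three beakers; those not there read None.
- pot: White ceramic brush pot, fixed to the bench, 85 mm high, inside 48 mm across at the mouth (wider below), inner floor 8 mm above the bench, on a saucer 100 mm across and 6 mm high. Origin at the centre of its underside.
- brush: Round brush that stands head down in the pot, 210 mm long in all: grey bristle head 40 mm across and 95 mm long, rigid to the touch at 36 mm across, with a flat foot; above it a round wooden handle 18 mm thick and 115 mm long. Origin at the centre of the foot of the head, z up along the handle to its end. About 0.09 kg.
- glaze_bowl: Bystander: terracotta glaze bowl, 130 mm across, 50 mm high; origin under its centre.
- water: Bystander: clear water bottle, 64 mm across, 200 mm high; origin under its centre.
- template: Bystander: flat plywood template 130 x 70 x 12 mm; origin under its centre.
Mind the look-alikes: they are no part of the job. Leave any yellow look-alike of the beaker2 alone. There is more than one size of the brush; the one meant has the size given above.

How it is judged:
By the outcome, as a careful person would: the job done as asked, in the order asked, and still so for the second after the job is handed in, with the robot touching nothing.
Of beaker1, beaker2, beaker3 only 1 to 3 are there at a start; the rules pass over those that are not, and their reading is None.
At some moment in a run one of beaker1, beaker2, beaker3 may be knocked a few centimetres aside while the robot is not near it.
It also fails if it takes over 210 s, if anything falls off the work surface, if the arm or the gripper's body presses on something with over 40 N, if the wrist force passes 120 N, or if a joint passes its speed limit or range.

ROBOT

A 6-joint arm with a two-finger parallel gripper is mounted at the origin on the work surface. World frame = base frame: x ahead of the robot, y to its left, z up, the work surface at z = 0. Lengths are in mm, angles in rad, forces in N, time in s.
With the tool pointing down it reaches from about 250 to 775 mm from the base axis. Payload 8.9 kg.
Tool frame: the origin (TCP) lies on the centre line of the jaws, within the pads' length; the fingertips stand 17 mm ahead of it and the grasp point (between the pads) lies 2 mm behind it; z points along the fingers, y is the line along which they close (so a half turn about z gives the same grasp; the last joint's range is limited). The gripper opens to 85 mm and grips with 20 to 120 N. Pads are 22 mm wide; open, the fingers measure 114 mm over their backs; the gripper's body (76 mm by 85 mm) begins 54 mm behind the grasp point. The pads swing forward as they close: fully open they stand 13 mm farther back than shut.
Start: joints at [1.099, 0.291, -0.153, 1.127, 0, 1.431], TCP at [171.507, 496.195, 248.305] pointing down, gripper open.
Joint ranges: [-2.52, 2.52], [-0.91, 1.74], [-1.3, 1.37], [-1.96, 2.02], [-1.52, 1.47], [-3.14, 3.14]. Speed limits (rad/s): [2.22, 2.22, 2.79, 3.14, 3.14, 3.14].

INTERFACE

Orientations are given as a unit quaternion [w, x, y, z].
In Python, from station import sense, grab_frame, robot, spotter gives the robot as it stands.
- The arm moves only by the shell command python3 -m handwheel 'ROWS' [OPENING]. ROWS is JSON, a list of rows, each a list of 4 numbers: the shift along the tool's x, y, z in m, then the turn about the tool's z in rad. In form: [[tx, ty, tz, spin], ...]. A call has 1 to 10 rows; each row shifts and turns the commanded pose from where the row before left it, along the tool's axes as they then stand; what a row does not reach is not made up. A row lasts 1/12 s, in which the tool goes at most 41.7 mm and 7.16 degrees, less where a joint would pass 70% of its speed; a pose out of reach is approached as far as the arm can. A call with a gripper value outside its range is refused whole. OPENING is the opening in per cent of the stroke, from 0 (shut) to 100 (fully open), set as the call begins (- or left out, the last holds). The fingers move at their own pace and stop on an object; the grip force is fixed at half the most. Time passes only in rows, so rows that do not move let the fingers close. It gives the time, the measured TCP pose, the force, the opening and the grip force at its end, in the units of the state.
- sense(): the state, without advancing time (a new reading comes with each control period).
- grab_frame(name): name is "side" or "top"; returns a dict with "image" (400x640x3 uint8, red, green, blue), "range_z" (400x640 float32, mm along the optical axis (not along the pixel's ray), 0 where there is no reading), "vfov" (degrees; the focal length in pixels is half the picture's height over the tangent of half this angle, whatever the lens; pixels are square), "cx", "cy" (the principal point, pixels), "distortion" ([k1, k2, p1, p2, k3] as OpenCV has them; the pictures are not rectified), "R" (3x3) and "t" (3): a world point X has camera coordinates R X + t. Camera axes: x right, y down, z forward; pixel columns grow to the right and rows downward; lengths in mm; the calibration is good to about 2 mm. A picture is of the moment at which its call begins.
- robot.job_done(): hands the job in; it is judged then, once.
Trained networks look in the newest picture that a camera, given by its name, has taken for a name from the list of things; names that differ only in an ending like _2 or _b are one class to them, and where a whole thing is asked for, a point or a joint stands for the part that bears it (a point fixed in the world has none). Each returns a list of dicts, best first, with "p" (0 to 1); they miss things now and then, are a little off and sometimes report something else, mostly with a low value. They report only what shows in the picture. A call takes as long as a camera call. They do not tell look-alikes from the thing itself.
- spotter.cut_out(camera, target): "region" (400x640 bool, what is visible of it).
- spotter.spot_point(camera, target): "location" ([x, y, z] in mm, in the coordinates of the camera as it stood for that picture, good to about 4 mm: a listed point, or the origin of a listed thing).
The state is a dict: "t": time; "qpos": joint angles; "dq": joint speeds; "joint_torque": joint torques, N m; "eef_pos": TCP position; "tcp_rot": TCP orientation; "force": force on the tool from outside, world axes, zero at the start; "wrist_torque": the same for the moment, N m; "grip_width": opening from 0.0 (shut) to 1.0 (fully open); "grip_force": force on a finger pad.
Only numpy, scipy, OpenCV 4.12 (cv2) and the standard library are available. Lean on these libraries where they do the work, as an engineer would, in place of code of your own. Each camera call takes 0.05 s, during which the arm holds its last target. There are 200 camera calls.

## Working session

There is one attempt and no reset: what is moved stays moved. The work goes in short steps, Python scripts to look and compute and a shell command to move; the robot and the scene stay as the last step left them, time stands still between calls to the robot, and variables do not carry over. Pictures are saved under pics/ and viewed, at most 14 in all, crops included, and the job is handed in when it is done.

```bash
ls; mkdir -p pics
cat > h.py <<'E'
import numpy as np, cv2
from station import sense, grab_frame, robot, spotter
def K(f):
    F=200/np.tan(np.radians(f['vfov'])/2); return np.array([[F,0,f['cx']],[0,F,f['cy']],[0,0,1.]])
def cloud(f,mask=None):
    z=f['range_z']; m=z>0
    if mask is not None: m&=mask
    v,u=np.nonzero(m)
    n=cv2.undistortPoints(np.stack([u,v],1).astype(np.float64)[:,None],K(f),np.array(f['distortion'],float))[:,0]
    zz=z[v,u]; c=np.c_[n*zz[:,None],zz]
    return (c-np.array(f['t']))@np.array(f['R']), np.c_[u,v]
def toworld(f,p): return np.array(f['R']).T@(np.array(p)-np.array(f['t']))
def save(f,name,crop=None,scale=1):
    im=f['image'][...,::-1]
    if crop: a,b,c,d=crop; im=im[b:d,a:c]
    cv2.imwrite('pics/'+name,cv2.resize(im,None,fx=scale,fy=scale))
def proj(f,X):
    r=cv2.Rodrigues(np.array(f['R']))[0]; return cv2.projectPoints(np.array(X,float).reshape(-1,3),r,np.array(f['t'],float),K(f),np.array(f['distortion'],float))[0][:,0]
E
python3 - <<'E'
from h import *
np.set_printoptions(precision=1,suppress=True)
s=sense(); print(s['t'],s['tcp_rot'])
for cam in ['side','top']:
    f=grab_frame(cam); save(f,cam+'0.png')
    print(cam,f['vfov'],f['distortion'],'campos',-np.array(f['R']).T@np.array(f['t']))
    for n in ['hatch','upper_handle','upper_bolt_knob','upper_door_hinge','sill_mid','vase','beaker1','pot','brush','glaze_bowl','water','template']:
        print(n,[(round(d['p'],2),toworld(f,d['location'])) for d in spotter.spot_point(cam,n)])
E
```

```text
pics
0.0 [-0.   0.2  1.  -0. ]
side 57.85484878813882 [-0.  0.  0.  0.  0.] campos [  -2.3 -570.7  863.6]
hatch [(0.6, array([ 569.8, -232.5,    5. ]))]
upper_handle [(0.71, array([ 520.5, -258.5,  210.2])), (0.61, array([614.2,  96. ,   5.9]))]
upper_bolt_knob [(0.54, array([447.7, 387.2,   3.6])), (0.53, array([ 564.7, -122. ,  266.5]))]
upper_door_hinge [(0.93, array([ 529.8, -402.4,  191.5]))]
sill_mid [(0.87, array([ 575.2, -234.8,  121.4]))]
vase [(0.7, array([489.9, 259.2,   2.4])), (0.57, array([ 566.6, -228.6,    2.1]))]
beaker1 [(0.88, array([607.6, 262.4,   3.5])), (0.86, array([507.4, 145.2,  -0.2])), (0.82, array([615.4,  94.6,   0.6]))]
pot [(0.77, array([446.5, 389.2,   4.8]))]
brush [(0.51, array([334.4, 434.8,   2. ]))]
glaze_bowl [(0.8, array([766.9,  97.8,   1.4]))]
water [(0.63, array([690.5, 382.3,   6.5]))]
template [(0.82, array([389.2, -70.7,   0.5]))]
top 56.01284151795478 [-0.  0.  0.  0.  0.] campos [ 365.6    2.3 1113.8]
hatch [(0.66, array([ 574.9, -233.9,   -2.8]))]
upper_handle [(0.75, array([ 517.5, -258.8,  208.6])), (0.33, array([ 568.2, -123.9,  259.4]))]
upper_bolt_knob [(0.46, array([ 563.9, -122.9,  260.6]))]
upper_door_hinge [(0.96, array([ 529.4, -396.8,  190.1])), (0.75, array([485.8, 263.2,  -1.8]))]
sill_mid [(0.81, array([ 568.5, -234. ,  119.6])), (0.39, array([384.3, -63.1,  -0.6]))]
vase [(0.98, array([485.7, 262.1,  -2.7]))]
beaker1 [(0.95, array([506.3, 141.9,   4.6])), (0.9, array([614.3, 100.1,   5.2])), (0.58, array([606.6, 267.1,  -2.7]))]
pot [(0.96, array([450.1, 388.2,  -3.5])), (0.41, array([385.3, -66.4,  -3.8]))]
brush [(0.9, array([446.5, 389.2,   7.1])), (0.61, array([335. , 430.8,   0.6]))]
glaze_bowl [(0.76, array([760.9, 101.6,  -4.3]))]
water [(0.75, array([688.6, 382.7,   3.3]))]
template [(0.81, array([383.4, -64.8,  -4.6]))]
```

View pics/side0.png

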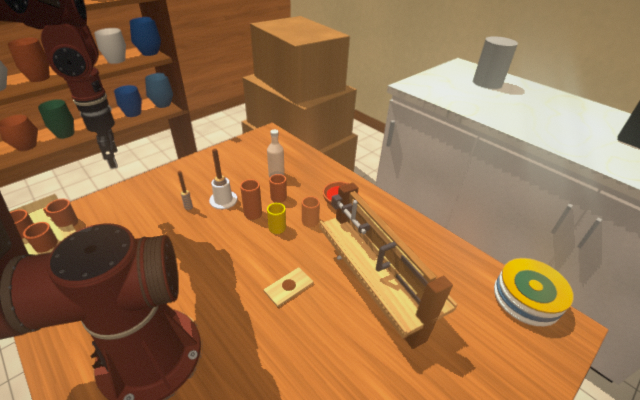

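View pics/top0.png

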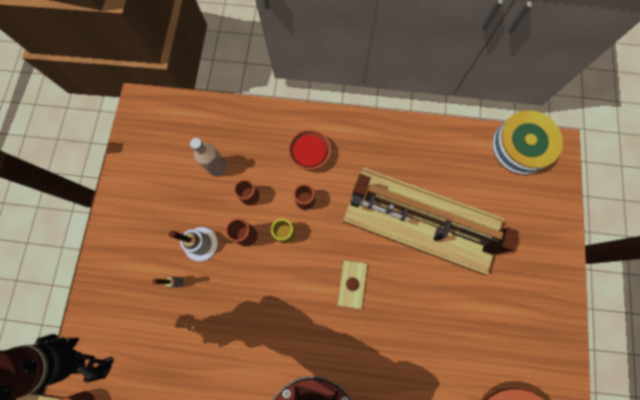

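Run:
```python
from h import *
np.set_printoptions(precision=1,suppress=True)
for cam in ['side','top']:
    f=grab_frame(cam)
    P,uv=cloud(f)
    if cam=='side': save(f,'crop1.png',(160,120,340,255),4)
    def rect(lo,hi,c=(572,-234),r=230):
        q=P[(P[:,2]>lo)&(P[:,2]<hi)&(np.hypot(P[:,0]-c[0],P[:,1]-c[1])<r)]
        return cv2.minAreaRect(q[:,:2].astype(np.float32)),len(q)
    print(cam,'sill',rect(115,126),'\n door top',rect(234,246))
    q=P[(P[:,2]>247)&(P[:,2]<275)&(np.hypot(P[:,0]-568,P[:,1]+123)<60)]; print('knob',len(q),q.mean(0),q[:,2].max())
    q=P[(P[:,2]>195)&(P[:,2]<228)&(np.hypot(P[:,0]-519,P[:,1]+258)<16)]; print('handle',len(q),q.mean(0),q.min(0),q.max(0))
    for n,c,h in [('vase',(488,261),130),('b',(607,265),90),('b',(615,97),90),('yel',(507,143),90),('pot',(448,389),85),('brushtop',(448,389),210),('small',(334,432),150),('bench',(450,50),0)]:
        q=P[(abs(P[:,2]-h)<6)&(np.hypot(P[:,0]-c[0],P[:,1]-c[1])<50)]
        if len(q)>3: print(n,len(q),cv2.minEnclosingCircle(q[:,:2].astype(np.float32)),q[:,2].max(),q[:,2].mean())
    q=P[(P[:,2]>20)&(np.hypot(P[:,0]-334,P[:,1]-432)<40)]; print('small max',q.max(0),q.min(0))
    q=P[(P[:,2]>100)&(np.hypot(P[:,0]-448,P[:,1]-389)<60)]; print('brush',q.max(0),q.min(0), q[q[:,2]>q[:,2].max()-12].mean(0))
```

```text
side sill (((572.6737060546875, -233.81199645996094), (401.2667236328125, 162.53887939453125), 75.4345703125), 3296) 
 door top (((560.8250122070312, -231.01109313964844), (402.4495544433594, 72.97563934326172), 75.40880584716797), 1350)
knob 31 [ 564.5 -128.1  258.7] 266.5317250726185
handle 53 [ 516.  -264.8  211.6] [ 512.2 -269.5  196.3] [ 522.2 -256.5  227.8]
vase 117 ((489.1209411621094, 253.58815002441406), 34.53445816040039) 135.183473545313 129.89653338165581
b 92 ((609.1104736328125, 264.9921569824219), 31.241159439086914) 95.26765871400283 90.00816949797951
b 109 ((617.2587280273438, 95.41417694091797), 31.950807571411133) 94.6731753621464 89.71431399649934
yel 108 ((509.55792236328125, 141.8406219482422), 30.774412155151367) 95.33236502263551 89.78494785418509
pot 108 ((449.18267822265625, 386.43896484375), 33.96711349487305) 90.8892369510744 85.18160971656918
brushtop 20 ((448.7198181152344, 385.87237548828125), 8.71854019165039) 215.3352732784781 210.63252451150225
small 13 ((334.43878173828125, 430.390625), 6.86171293258667) 154.1110623121682 148.92595723263685
bench 59
[... 839 characters left out ...]
 29.774551391601562) 93.42767101750746 88.60617738815216
yel 113 ((507.3196105957031, 143.98416137695312), 30.075077056884766) 93.75892851735748 88.85407974977677
pot 172 ((447.4990234375, 388.8211975097656), 31.1368408203125) 90.57097861088076 83.98109953235087
brushtop 20 ((447.14306640625, 389.5879821777344), 9.27739143371582) 215.93817898295796 211.4225910710715
small 16 ((332.8886413574219, 433.5567626953125), 6.470171928405762) 155.94569508007888 150.04787400178571
bench 901 ((449.9776611328125, 49.85552978515625), 49.897254943847656) 5.215298837910564 -0.6532661172291652
small max [347.9 445.3 161.6] [319.  418.6  20.4]
brush [466.6 401.3 220.1] [430.8 371.1 100. ] [447.7 387.8 216.4]
```

View pics/crop1.png

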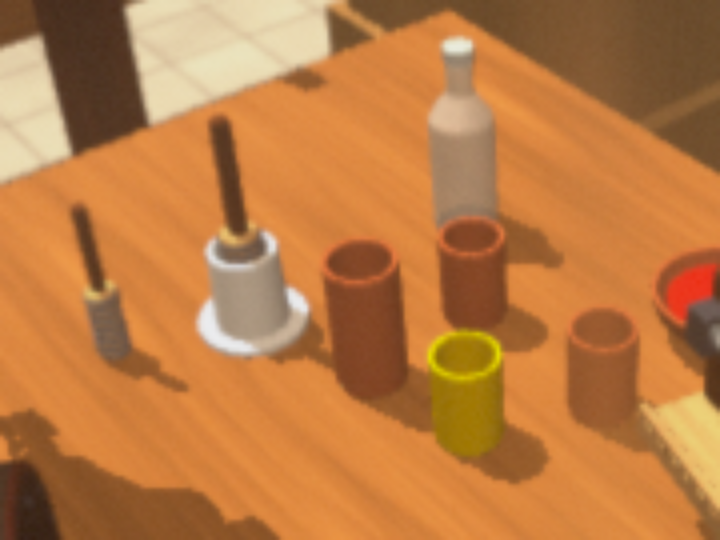

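```bash
cat >> h.py <<'E'
from scipy.spatial.transform import Rotation as Ro
HC=np.array([572,-233.5]); HX=np.array([.9677,-.252]); HY=np.array([.252,.9677])
def hw(x,y): return HC+x*HX+y*HY
def Rt():
    q=np.array(sense()['tcp_rot']); return Ro.from_quat(np.r_[q[1:],q[0]]).as_matrix()
def go(pts,close=None):
    """pts: list of world waypoints; spin first so tool y lies on 'close' (2-vector, mod pi); prints tool-frame steps in m"""
    s=sense(); R=Rt(); p=np.array(s['eef_pos'])
    print('at',p.round(1),'tilt',R[:,2].round(3),'q',np.round(s['qpos'],2))
    if close is not None:
        c=R.T@np.r_[close,0]; a=np.arctan2(-c[0],c[1]); a=(a+np.pi/2)%np.pi-np.pi/2
        print('spin',a.round(4),'rows',a/0.12); R=R@Ro.from_rotvec([0,0,a]).as_matrix()
    for w in pts:
        d=R.T@(np.array(w)-p)/1000; print('->',np.round(w,0),'d',d.round(4),'minrows',round(np.linalg.norm(d)/.0417,1)); p=np.array(w,float)
E
python3 - <<'E'
from h import *
k=hw(-33,108); k=(k+[565,-122.5])/2
print(k); go([[*k,330],[*k,256]],HY)
E
```

```text
[ 566.14095 -121.5862 ]
at [171.5 496.2 248.3] tilt [ 0.  0. -1.] q [ 1.1   0.29 -0.15  1.13  0.    1.43]
spin -0.0781 rows -0.6504411124967302
-> [ 566. -122.  330.] d [-0.5376 -0.4984 -0.0817] minrows 17.7
-> [ 566. -122.  256.] d [-0.    -0.     0.074] minrows 1.8
```

```bash
python3 -m handwheel '[[0,0,-0.0409,-0.0781],[0,0,-0.0408,0],[-0.0215,-0.02,0,0],[-0.0215,-0.02,0,0],[-0.0215,-0.02,0,0],[-0.0215,-0.02,0,0],[-0.0215,-0.02,0,0],[-0.0215,-0.02,0,0],[-0.0215,-0.02,0,0],[-0.0215,-0.02,0,0]]' 60
python3 -m handwheel '[[-0.0215,-0.02,0,0],[-0.0215,-0.02,0,0],[-0.0215,-0.02,0,0],[-0.0215,-0.02,0,0],[-0.0215,-0.02,0,0],[-0.0215,-0.02,0,0],[-0.0215,-0.02,0,0],[-0.0215,-0.02,0,0],[-0.0215,-0.02,0,0],[-0.0215,-0.02,0,0]]'
python3 -m handwheel '[[-0.0215,-0.02,0,0],[-0.0215,-0.02,0,0],[-0.0215,-0.02,0,0],[-0.0215,-0.02,0,0],[-0.0215,-0.02,0,0],[-0.0215,-0.02,0,0],[-0.0215,-0.02,0,0],[0,0,0,0],[0,0,0,0]]'
python3 - <<'E'
from h import *
go([[566.1,-121.6,330],[566.1,-121.6,256]],HY)
f=grab_frame('side'); save(f,'knob.png',(280,150,480,300),3)
for d in spotter.spot_point('side','upper_bolt_knob'): print(d['p'],toworld(f,d['location']))
E
```

```text
t: 2.23
eef_pos: [298.1, 296.8, 330.1]
tcp_rot: [0.0, 0.127, 0.992, 0.0]
force: [0.5, -0.3, -0.7]
grip_width: 0.599
grip_force: 0.0
t: 3.07
eef_pos: [455.9, 48.9, 330.1]
tcp_rot: [0.0, 0.127, 0.992, 0.0]
force: [0.1, -0.3, 0.4]
grip_width: 0.597
grip_force: 0.0
t: 3.82
eef_pos: [566.0, -124.3, 329.2]
tcp_rot: [-0.001, 0.128, 0.992, 0.0]
force: [-0.3, 0.7, -1.2]
grip_width: 0.598
grip_force: 0.0
at [ 566.  -124.3  329.2] tilt [-0.001  0.    -1.   ] q [-0.34  0.37  0.17  1.37  0.   -0.09]
spin -0.0018 rows -0.015391362601032318
-> [ 566. -122.  330.] d [ 0.0006  0.0027 -0.0008] minrows 0.1
-> [ 566. -122.  256.] d [-0.0001 -0.      0.074 ] minrows 1.8
0.6 [ 564.04706929 -122.39280703  267.61923684]
```

View pics/knob.png

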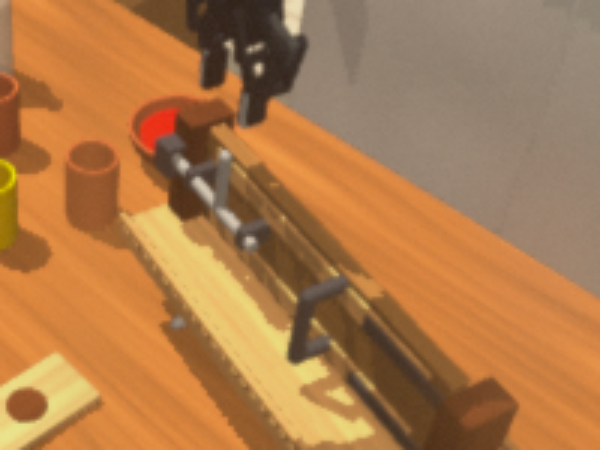

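```bash
python3 -m handwheel '[[0,0.001,0.025,0],[0,0.001,0.025,0],[0,0,0.024,0],[0,0,0,0],[0,0,0,0]]'
python3 -m handwheel '[[0,0,0,0],[0,0,0,0],[0,0,0,0],[0,0,0,0],[0,0,0,0],[0,0,0,0],[0,0,0,0]]' 0
python3 -m handwheel '[[0,-0.007,0,0],[0,-0.007,0,0],[0,-0.007,0,0],[0,-0.007,0,0],[0,-0.007,0,0],[0,-0.006,0,0],[0,0,0,0],[0,0,0,0]]'
```

```text
t: 4.33
eef_pos: [565.3, -120.1, 256.0]
tcp_rot: [-0.001, 0.126, 0.992, 0.0]
force: [0.2, -0.2, -0.1]
grip_width: 0.603
grip_force: 0.0
t: 4.92
eef_pos: [566.9, -121.8, 257.7]
tcp_rot: [0.001, 0.127, 0.992, -0.001]
force: [-1.2, -1.5, 6.4]
grip_width: 0.111
grip_force: 58.6
t: 5.58
eef_pos: [556.7, -160.7, 257.8]
tcp_rot: [0.002, 0.127, 0.992, 0.0]
force: [0.5, 2.7, 6.9]
grip_width: 0.111
grip_force: 59.1
```

```bash
python3 -m handwheel '[[0,0,0,0],[0,0,0,0],[0,0,0,0],[0,0,0,0],[0,0,-0.02,0],[0,0,-0.03,0],[0,0,-0.025,0],[0,0,0,0]]' 50
python3 - <<'E'
from h import *
f=grab_frame('side'); 
for n in ['upper_bolt_knob','upper_handle']:
  for d in spotter.spot_point('side',n): print(n,d['p'],toworld(f,d['location']))
f=grab_frame('top'); 
for n in ['upper_bolt_knob','upper_handle']:
  for d in spotter.spot_point('top',n): print(n,d['p'],toworld(f,d['location']))
print('predicted drawn knob',hw(-33,68))
go([[519.6,-260,330],[519.6,-260,208]],HY)
E
```

```text
t: 6.25
eef_pos: [557.4, -161.5, 335.9]
tcp_rot: [0.003, 0.127, 0.992, -0.001]
force: [0.1, 0.2, -0.1]
grip_width: 0.5
grip_force: 0.0
upper_bolt_knob 0.54 [ 552.68712409 -157.47002481  265.38978898]
upper_handle 0.9 [ 520.94749767 -259.17528724  206.9439533 ]
upper_handle 0.16 [617.01870702  94.07619366   1.42992951]
upper_bolt_knob 0.33 [486.7918086  262.44246383  -4.2662323 ]
predicted drawn knob [ 557.2019 -159.3804]
at [ 555.4 -160.6  329.8] tilt [-0.002  0.001 -1.   ] q [-0.41  0.37  0.17  1.38  0.   -0.15]
spin 0.0 rows 5.3838277314088856e-05
-> [ 520. -260.  330.] d [ 0.0096 -0.1052 -0.0002] minrows 2.5
-> [ 520. -260.  208.] d [-0.0003 -0.      0.122 ] minrows 2.9
```

```bash
python3 -m handwheel '[[0.0024,-0.026,0,0],[0.0024,-0.026,0,0],[0.0024,-0.026,0,0],[0.0024,-0.026,0,0],[0,0,0.03,0],[0,0,0.03,0],[0,0,0.03,0],[0,0,0.032,0],[0,0,0,0],[0,0,0,0]]'
python3 -m handwheel '[[0,0,0,0],[0,0,0,0],[0,0,0,0],[0,0,0,0],[0,0,0,0],[0,0,0,0]]' 0
python3 - <<'E'
from h import *
s=sense();print(s['eef_pos'],s['force'],s['grip_width'],s['grip_force'])
p=np.array(s['eef_pos'][:2])
print('handle in hatch', (p-HC)@HX,(p-HC)@HY)
H=hw(0,-169); r=p-H; R=Rt()
print('r',r, 'tool y',R[:,1],'tool x',R[:,0])
# per-step: rotate by a CCW world about hinge; motion in tool frame is constant each step
a=0.11; c,sn=np.cos(a),np.sin(a); d=np.array([[c,-sn],[sn,c]])@r-r
print('step tool', R.T@np.r_[d,0]/1000, 'world CCW a -> tool spin', -a, 'q',s['qpos'])
E
```

```text
t: 7.38
eef_pos: [519.2, -258.3, 207.8]
tcp_rot: [-0.002, 0.127, 0.992, 0.001]
force: [-0.2, 0.2, 0.2]
grip_width: 0.498
grip_force: 0.0
t: 7.88
eef_pos: [520.9, -261.9, 211.3]
tcp_rot: [0.001, 0.128, 0.992, -0.003]
force: [-2.8, -11.1, 0.8]
grip_width: 0.152
grip_force: 58.3
[ 520.90086019 -261.87420119  211.32611802] [ -2.7906862  -11.126167     0.81501669] 0.1517245383263075 58.30689579248428
handle in hatch -42.29833889038856 -40.334697720513844
r [ -8.51113981 135.16709881] tool y [ 0.25349551  0.96732292 -0.00513815] tool x [-0.96733467  0.25348095 -0.00332219]
step tool [ 1.38600377e-02 -5.44248018e-03 -1.80817037e-05] world CCW a -> tool spin -0.11 q [-0.58919713  0.41878892 -0.06385104  1.08333741 -0.00377038 -0.33291919]
```

```bash
cat > chk.py <<'E'
from h import *
s=sense();p=np.array(s['eef_pos'][:2]);H=hw(0,-169);r=p-H;R=Rt()
th=np.arctan2(*(r[::-1]))-np.arctan2(135.2,-8.5); print('pos',s['eef_pos'].round(1) if hasattr(s['eef_pos'],'round') else s['eef_pos'],'r',np.hypot(*r),'theta',th%(2*np.pi),'tool yaw turn',np.arctan2(-R[0,1],R[1,1])+0.2545,'F',np.round(s['force'],1),'q',np.round(s['qpos'],2))
E
python3 -m handwheel '[[0.0139,-0.0054,0,-0.11],[0.0139,-0.0054,0,-0.11],[0.0139,-0.0054,0,-0.11],[0.0139,-0.0054,0,-0.11],[0,0,0,0],[0,0,0,0]]'; python3 chk.py
```

```text
t: 8.38
eef_pos: [464.5, -278.6, 211.4]
tcp_rot: [0.002, -0.092, 0.996, -0.003]
force: [2.1, -9.1, -2.6]
grip_width: 0.149
grip_force: 61.2
pos [ 464.5 -278.6  211.4] r 135.0580845658166 theta 0.43850571646066605 tool yaw turn 0.4381861463306993 F [ 2.1 -9.1 -2.6] q [-0.67  0.34 -0.18  1.04 -0.   -0.86]
```

```bash
python3 -m handwheel '[[0.0139,-0.0054,0,-0.11],[0.0139,-0.0054,0,-0.11],[0.0139,-0.0054,0,-0.11],[0.0139,-0.0054,0,-0.11],[0.0139,-0.0054,0,-0.11],[0.0139,-0.0054,0,-0.11],[0,0,0,0]]'; python3 chk.py
python3 -m handwheel '[[0.0139,-0.0054,0,-0.11],[0.0139,-0.0054,0,-0.11],[0.0139,-0.0054,0,-0.11],[0.0139,-0.0054,0,-0.11],[0.0139,-0.0054,0,-0.11],[0,0,0,0],[0,0,0,0]]'; python3 chk.py
```

```text
t: 8.97
eef_pos: [404.6, -344.8, 211.4]
tcp_rot: [0.0, -0.412, 0.911, -0.003]
force: [3.0, -4.5, 1.0]
grip_width: 0.149
grip_force: 61.8
pos [ 404.6 -344.8  211.4] r 135.2979624840087 theta 1.11158369390058 tool yaw turn 1.104681668770764 F [ 3.  -4.5  1. ] q [-0.84  0.32 -0.21  1.03 -0.   -1.69]
t: 9.55
eef_pos: [394.7, -416.2, 211.3]
tcp_rot: [-0.001, -0.642, 0.767, -0.002]
force: [-2.1, -4.2, 5.2]
grip_width: 0.148
grip_force: 62.3
pos [ 394.7 -416.2  211.3] r 136.0650993745239 theta 1.6494787779146387 tool yaw turn 1.6478918519574777 F [-2.1 -4.2  5.2] q [-0.94  0.4  -0.09  1.07 -0.   -2.33]
```

```bash
python3 -m handwheel '[[0,0,0,0],[0,0,0,0],[0,0,0,0],[0,0,0,0],[0,0,-0.03,0],[0,0,-0.04,0],[0,0,-0.04,0],[0,0,-0.04,0],[0,0,0,0]]' 50
python3 - <<'E'
from h import *
for cam in ['side','top']:
    f=grab_frame(cam); P,_=cloud(f)
    if cam=='side': save(f,'open.png')
    for n,c,h in [('vase',(488,256),130),('A',(609,265),90),('B',(615.5,96),90),('brushtop',(448,388),214),('handle180',(448,388),180)]:
        q=P[(abs(P[:,2]-h)<6)&(np.hypot(P[:,0]-c[0],P[:,1]-c[1])<45)]
        if len(q)>3: print(n,len(q),cv2.minEnclosingCircle(q[:,:2].astype(np.float32)))
go([[448,388,340],[448,388,178]],[1,0])
E
```

```text
t: 10.3
eef_pos: [395.8, -414.9, 367.1]
tcp_rot: [-0.0, -0.643, 0.766, -0.006]
force: [-0.1, -0.7, 0.7]
grip_width: 0.498
grip_force: 0.0
vase 115 ((488.4620666503906, 255.10943603515625), 33.250308990478516)
A 95 ((610.201416015625, 264.3687438964844), 31.70362663269043)
B 106 ((616.1157836914062, 95.55403900146484), 30.69721031188965)
brushtop 20 ((448.6756896972656, 386.26348876953125), 8.616314888000488)
handle180 16 ((448.0628967285156, 385.6575927734375), 9.07791519165039)
vase 144 ((487.0931701660156, 256.2372131347656), 31.990497589111328)
A 118 ((609.0584716796875, 265.7655944824219), 30.373119354248047)
B 113 ((614.2366943359375, 96.10261535644531), 30.17075538635254)
brushtop 48 ((447.7224426269531, 389.17108154296875), 9.137594223022461)
handle180 14 ((447.06591796875, 386.6182556152344), 8.132864952087402)
at [ 394.9 -413.8  360.8] tilt [ 0.002 -0.003 -1.   ] q [-0.94  0.35  0.23  1.44  0.   -2.33]
spin -0.1752 rows -1.4602516062709014
-> [448 388 340] d [-0.8019 -0.053   0.0186] minrows 19.3
-> [448 388 178] d [-0.0005  0.0004  0.162 ] minrows 3.9
```

View pics/open.png

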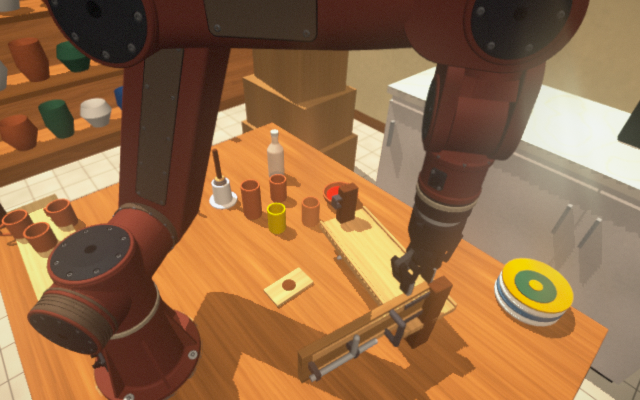

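```bash
python3 -m handwheel '[[0,0,0,-0.0876],[0,0,0,-0.0876],[-0.0365,-0.0024,0,0],[-0.0365,-0.0024,0,0],[-0.0365,-0.0024,0,0],[-0.0365,-0.0024,0,0],[-0.0365,-0.0024,0,0],[-0.0365,-0.0024,0,0],[-0.0365,-0.0024,0,0],[-0.0365,-0.0024,0,0]]' >/dev/null
python3 -m handwheel '[[-0.0365,-0.0024,0,0],[-0.0365,-0.0024,0,0],[-0.0365,-0.0024,0,0],[-0.0365,-0.0024,0,0],[-0.0365,-0.0024,0,0],[-0.0365,-0.0024,0,0],[-0.0365,-0.0024,0,0],[-0.0365,-0.0024,0,0]]'
python3 -m handwheel '[[-0.0365,-0.0024,0,0],[-0.0365,-0.0024,0,0],[-0.0365,-0.0024,0,0],[-0.0365,-0.0024,0,0],[-0.0365,-0.0024,0,0],[-0.0365,-0.0024,0,0],[0,0,0,0],[0,0,0,0]]'
python3 - <<'E'
from h import *
go([[447.7,387.5,300],[447.7,387.5,178]],[1,0])
E
```

```text
t: 11.9
eef_pos: [431.8, 172.5, 357.7]
tcp_rot: [0.001, 0.707, -0.707, -0.001]
force: [1.0, -0.8, -0.1]
grip_width: 0.495
grip_force: 0.0
t: 12.57
eef_pos: [446.3, 390.9, 356.5]
tcp_rot: [0.002, 0.708, -0.706, -0.0]
force: [-0.3, -0.5, -0.1]
grip_width: 0.502
grip_force: 0.0
at [446.3 390.9 356.5] tilt [-0.003 -0.002 -1.   ] q [ 0.6   0.4   0.29  1.46  0.   -0.98]
spin 0.0025 rows 0.020848847868826237
-> [448. 388. 300.] d [ 0.0032 -0.0015  0.0565] minrows 1.4
-> [448. 388. 178.] d [-0.0003 -0.0004  0.122 ] minrows 2.9
```

```bash
python3 -m handwheel '[[0.0014,-0.001,0.0285,0],[0.0014,-0.001,0.03,0],[0,0,0.03,0],[0,0,0.03,0],[0,0,0.03,0],[0,0,0.03,0],[0,0,0,0],[0,0,0,0]]'
python3 -m handwheel '[[0,0,0,0],[0,0,0,0],[0,0,0,0],[0,0,0,0],[0,0,0,0],[0,0,0,0]]' 0
python3 -m handwheel '[[0,0,-0.02,0],[0,0,-0.025,0],[0,0,-0.025,0],[0,0,-0.025,0],[0,0,-0.025,0],[0,0,-0.03,0],[0,0,-0.02,0],[0,0,0,0],[0,0,0,0]]'
python3 - <<'E'
from h import *
s=sense();p=np.array(s['eef_pos'])
for cam in ['side','top']:
    f=grab_frame(cam); P,_=cloud(f)
    if cam=='side': save(f,'brush.png',(160,80,340,215),4)
    for dz in [-165,-150,-135,-120,-105,-90,-60,-45,-35]:
        q=P[(abs(P[:,2]-p[2]-dz)<7)&(np.hypot(P[:,0]-p[0],P[:,1]-p[1])<28)]
        if len(q): print(cam,dz,len(q),(q.mean(0)-p).round(1),q[:,2].min().round(1))
go([[488,256,p[2]]])
E
```

```text
t: 13.23
eef_pos: [448.3, 385.1, 179.7]
tcp_rot: [-0.002, -0.707, 0.708, 0.0]
force: [0.4, 0.9, 0.6]
grip_width: 0.502
grip_force: 0.0
t: 13.73
eef_pos: [450.5, 387.5, 182.9]
tcp_rot: [0.002, -0.707, 0.707, -0.0]
force: [-0.6, 0.5, 8.2]
grip_width: 0.191
grip_force: 58.6
t: 14.48
eef_pos: [449.9, 387.2, 352.3]
tcp_rot: [0.002, -0.707, 0.707, -0.0]
force: [-0.3, 0.9, -1.1]
grip_width: 0.197
grip_force: 58.8
side -165 35 [  -5.5  -11.1 -163.8] 181.2
side -150 42 [  -6.8  -10.9 -150.6] 195.7
side -135 44 [  -5.8  -11.  -134.9] 210.4
side -120 45 [  -5.7  -10.7 -120. ] 225.9
side -105 47 [  -6.6  -11.1 -104.9] 240.3
side -90 46 [ -5.9 -10.4 -90.9] 256.1
side -60 22 [ -2.8  -3.9 -59.2] 287.3
side -45 23 [ -3.9  -4.9 -45.4] 300.3
side -35 25 [ -4.7  -4.7 -34.9] 310.4
top -165 37 [  -6.3  -12.4 -164.9] 181.3
top -150 39 [  -6.8  -11.6 -149.9] 195.4
top -135 40 [  -4.9  -12.1 -135.1] 210.5
top -120 40 [  -6.1  -13.1 -120.1] 225.4
top -105 42 [  -7.1  -12.1 -106.3] 241.1
top -90 115 [ -4.5  -4.9 -87. ] 255.6
top -60 24 [ -4.3  -4.2 -60.1] 285.4
top -45 22 [ -4.5  -3.9 -45.1] 300.8
top -35 20 [ -3.2  -4.7 -34.4] 310.3
at [449.1 386.6 350. ] tilt [-0. -0. -1.] q [ 0.59  0.4   0.27  1.44 -0.   -0.98]
-> [488. 256. 352.] d [ 0.1306 -0.0389 -0.0022] minrows 3.3
```

View pics/brush.png

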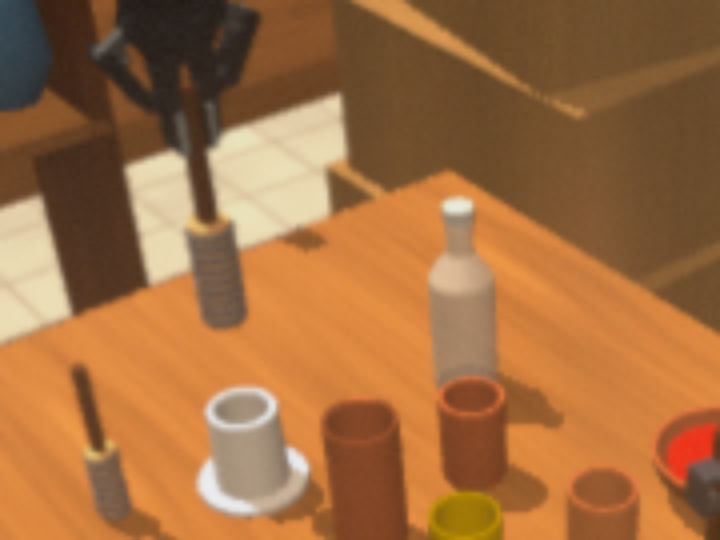

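```bash
python3 -m handwheel '[[0.026,-0.0077,0,0],[0.026,-0.0077,0,0],[0.026,-0.0077,0,0],[0.026,-0.0077,0,0],[0.0262,-0.0077,0,0],[0,0,0,0],[0,0,0,0],[0,0,0,0]]'
python3 - <<'E'
from h import *
s=sense();p=np.array(s['eef_pos'])
for cam in ['side','top']:
    f=grab_frame(cam); P,_=cloud(f)
    q=P[(abs(P[:,2]-130)<6)&(np.hypot(P[:,0]-488,P[:,1]-256)<45)]
    if len(q)>3: print(len(q),cv2.minEnclosingCircle(q[:,:2].astype(np.float32)))
    for lo,hi in [(180,260)]:
        q=P[(P[:,2]>lo)&(P[:,2]<hi)&(np.hypot(P[:,0]-p[0],P[:,1]-p[1])<32)]
        print(cam,(q.mean(0)).round(1),cv2.minAreaRect(q[:,:2].astype(np.float32)),q[:,2].min())
go([[487.8,255.8,300],[487.8,255.8,183]])
E
```

```text
t: 15.25
eef_pos: [487.4, 256.7, 349.8]
tcp_rot: [-0.001, -0.707, 0.707, 0.0]
force: [0.2, 0.2, -0.2]
grip_width: 0.196
grip_force: 58.7
113 ((485.9822998046875, 255.40692138671875), 33.848228454589844)
side [479.8 245.7 222.2] ((482.6829833984375, 247.76954650878906), (26.71686363220215, 40.05833053588867), 66.1437759399414) 181.76312484936116
102 ((486.93023681640625, 255.8457794189453), 31.676422119140625)
top [478.9 245.2 220.4] ((480.3614807128906, 249.35891723632812), (19.59971046447754, 39.66084671020508), 63.70551681518555) 180.97627120336523
at [487.4 257.3 350. ] tilt [-0.001 -0.    -1.   ] q [ 0.35  0.31  0.14  1.4   0.   -1.22]
-> [488. 256. 300.] d [ 0.0015 -0.0005  0.05  ] minrows 1.2
-> [488. 256. 183.] d [-0.00e+00 -1.00e-04  1.17e-01] minrows 2.8
```

```bash
python3 -m handwheel '[[0.0008,0,0.02,0],[0.0007,0,0.02,0],[0,0,0.02,0],[0,0,0.02,0],[0,0,0.02,0],[0,0,0.02,0],[0,0,0.02,0],[0,0,0.015,0],[0,0,0,0],[0,0,0,0]]'
python3 -m handwheel '[[0,0,0.003,0],[0,0,0.003,0],[0,0,0.003,0],[0,0,0,0],[0,0,0,0]]'
```

```text
t: 16.18
eef_pos: [487.0, 255.7, 195.1]
tcp_rot: [0.001, 0.707, -0.707, -0.0]
force: [-1.0, -0.1, 0.3]
grip_width: 0.194
grip_force: 58.7
t: 16.6
eef_pos: [487.9, 255.1, 186.7]
tcp_rot: [0.0, -0.707, 0.707, -0.0]
force: [-0.6, 0.0, -1.7]
grip_width: 0.19
grip_force: 58.7
```

```bash
python3 -m handwheel '[[0,0,0.002,0],[0,0,0.001,0],[0,0,0,0],[0,0,0,0]]'
python3 -m handwheel '[[0,0,0.001,0],[0,0,0.001,0],[0,0,0,0],[0,0,0,0]]'
```

```text
t: 16.93
eef_pos: [487.8, 255.0, 183.5]
tcp_rot: [-0.0, -0.707, 0.707, 0.0]
force: [-0.2, -0.0, -0.7]
grip_width: 0.193
grip_force: 58.7
t: 17.27
eef_pos: [488.1, 255.2, 181.9]
tcp_rot: [0.0, -0.707, 0.707, -0.0]
force: [-0.6, 0.0, 3.8]
grip_width: 0.192
grip_force: 59.2
```

```bash
python3 -m handwheel '[[0,0,0.001,0],[0,0,0,0],[0,0,-0.02,0],[0,0,-0.02,0],[0,0,-0.02,0],[0,0,-0.02,0],[0,0,-0.02,0],[0,0,-0.012,0],[0,0,0,0],[0,0,0,0]]'
python3 -m handwheel '[[0,0,0,0],[0,0,0.02,0],[0,0,0.02,0],[0,0,0.02,0],[0,0,0.02,0],[0,0,0.02,0],[0,0,0.008,0],[0,0,0,0],[0,0,0,0],[0,0,0,0]]'
```

```text
t: 18.1
eef_pos: [488.0, 255.1, 292.4]
tcp_rot: [0.0, -0.707, 0.707, -0.0]
force: [0.4, -0.3, -2.1]
grip_width: 0.193
grip_force: 59.0
t: 18.93
eef_pos: [487.6, 255.0, 184.2]
tcp_rot: [-0.0, -0.707, 0.707, 0.0]
force: [0.6, 0.0, -1.2]
grip_width: 0.197
grip_force: 59.1
```

```bash
python3 -m handwheel '[[0,0,0.002,0],[0,0,0.001,0],[0,0,0,0],[0,0,0,0]]'; python3 -m handwheel '[[0,0,0.001,0],[0,0,0,0],[0,0,0,0]]'
```

```text
t: 19.27
eef_pos: [488.0, 255.1, 181.9]
tcp_rot: [0.0, -0.707, 0.707, -0.0]
force: [-0.4, -0.6, 4.1]
grip_width: 0.192
grip_force: 59.6
t: 19.52
eef_pos: [488.3, 255.3, 181.9]
tcp_rot: [0.001, -0.707, 0.707, -0.0]
force: [-2.2, -1.0, 12.8]
grip_width: 0.194
grip_force: 60.8
```

```bash
python3 -m handwheel '[[0,0,-0.02,0],[0,0,-0.03,0],[0,0,-0.03,0],[0,0,-0.03,0],[0,0,-0.03,0],[0,0,-0.03,0],[0,0,0,0]]'
python3 -m handwheel '[[-0.022,0.0065,0,0],[-0.022,0.0065,0,0],[-0.022,0.0065,0,0],[-0.022,0.0065,0,0],[-0.022,0.0065,0,0],[-0.022,0.0065,0,0],[0,0,0,0],[0,0,0,0],[0,0,0,0]]'
python3 - <<'E'
from h import *
p=np.array(sense()['eef_pos'])
for cam in ['side','top']:
    f=grab_frame(cam); P,_=cloud(f)
    for n,c,h in [('vase',(488,256),130),('pot',(448,388),85)]:
        q=P[(abs(P[:,2]-h)<6)&(np.hypot(P[:,0]-c[0],P[:,1]-c[1])<45)]
        if len(q)>3: print(n,len(q),cv2.minEnclosingCircle(q[:,:2].astype(np.float32)))
    for dz in [-160,-140,-120,-100]:
        q=P[(abs(P[:,2]-p[2]-dz)<7)&(np.hypot(P[:,0]-p[0],P[:,1]-p[1])<28)]
        if len(q): print(cam,dz,len(q),(q.mean(0)-p).round(1))
go([[448.7,387.7,300],[448.7,387.7,184]])
E
```

```text
t: 20.1
eef_pos: [489.5, 255.7, 356.0]
tcp_rot: [0.004, -0.707, 0.707, -0.002]
force: [0.4, -0.3, -1.1]
grip_width: 0.194
grip_force: 59.1
t: 20.85
eef_pos: [448.8, 386.8, 350.0]
tcp_rot: [-0.0, -0.707, 0.707, -0.0]
force: [0.2, 0.7, -0.9]
grip_width: 0.194
grip_force: 59.0
vase 111 ((490.042724609375, 253.5913848876953), 33.9796257019043)
pot 109 ((449.8514709472656, 386.9864807128906), 32.42436981201172)
side -160 41 [  -6.7  -12.  -159.7]
side -140 44 [  -6.7  -11.6 -140.3]
side -120 45 [  -5.5  -11.3 -120.2]
side -100 47 [  -6.9  -11.  -100.1]
vase 145 ((487.5110168457031, 256.31756591796875), 32.17575454711914)
pot 147 ((446.9627380371094, 388.4757385253906), 31.687868118286133)
top -160 40 [  -4.3  -13.7 -160.3]
top -140 46 [  -5.8  -12.8 -140.2]
top -120 47 [  -6.7  -12.4 -120.4]
top -100 53 [  -5.2  -11.6 -100.9]
at [449.1 386.3 350.3] tilt [-0. -0. -1.] q [ 0.59  0.4   0.27  1.44 -0.   -0.98]
-> [449. 388. 300.] d [-0.0014  0.0004  0.0503] minrows 1.2
-> [449. 388. 184.] d [-0.    -0.     0.116] minrows 2.8
```

```bash
python3 -m handwheel '[[-0.0006,0.0002,0.02,0],[-0.0005,0,0.025,0],[0,0,0.025,0],[0,0,0.025,0],[0,0,0.025,0],[0,0,0.025,0],[0,0,0.017,0],[0,0,0,0],[0,0,0,0]]'
python3 -m handwheel '[[0,0,0.002,0],[0,0,0.001,0],[0,0,0,0],[0,0,0,0]]'
```

```text
t: 21.7
eef_pos: [448.6, 387.3, 188.4]
tcp_rot: [-0.001, -0.707, 0.708, 0.0]
force: [-0.2, 1.3, -0.1]
grip_width: 0.192
grip_force: 59.0
t: 22.03
eef_pos: [449.0, 388.4, 186.4]
tcp_rot: [0.001, -0.707, 0.707, -0.0]
force: [0.1, 0.5, -1.4]
grip_width: 0.197
grip_force: 59.0
```

Now lower until it touches, release and rise; then look.

```bash
python3 -m handwheel '[[0,0,0.002,0],[0,0,0.001,0],[0,0,0,0],[0,0,0,0]]'
python3 -m handwheel '[[0,0,0,0],[0,0,0,0],[0,0,0,0],[0,0,0,0],[0,0,-0.01,0],[0,0,-0.03,0],[0,0,-0.03,0],[0,0,-0.03,0],[0,0,0,0],[0,0,0,0]]' 50
python3 - <<'E'
from h import *
for cam in ['side','top']:
    f=grab_frame(cam); P,_=cloud(f)
    for h in (110,130,150,170,190,210):
        q=P[(abs(P[:,2]-h)<6)&(np.hypot(P[:,0]-448,P[:,1]-388)<30)]
        if len(q)>3: print(cam,h,len(q),q.mean(0).round(1),q[:,2].max().round(1))
    for n,c,h in [('vase',(488,256),130),('A',(609,265),90),('B',(615.5,96),90)]:
        q=P[(abs(P[:,2]-h)<6)&(np.hypot(P[:,0]-c[0],P[:,1]-c[1])<50)]
        if len(q)>3: print(n,len(q),cv2.minEnclosingCircle(q[:,:2].astype(np.float32)))
go([[488,255.8,260],[488,255.8,97]],[.707,-.707])
E
```

```text
t: 22.37
eef_pos: [448.9, 388.4, 182.9]
tcp_rot: [0.0, -0.707, 0.707, -0.0]
force: [0.5, -0.9, 2.7]
grip_width: 0.196
grip_force: 59.3
t: 23.2
eef_pos: [449.5, 388.8, 285.0]
tcp_rot: [0.002, -0.707, 0.707, -0.0]
force: [-0.2, 0.6, -0.8]
grip_width: 0.5
grip_force: 0.0
side 110 36 [445.3 384.2 107.5] 115.5
side 130 16 [445.8 384.7 130.2] 135.4
side 150 19 [445.6 383.9 149.8] 155.2
side 170 15 [445.4 383.7 171. ] 174.9
side 190 17 [445.2 383.3 190.6] 194.6
side 210 17 [445.3 384.7 210.8] 215.8
vase 116 ((489.3210754394531, 255.097412109375), 33.78675079345703)
A 70 ((599.1754760742188, 242.82443237304688), 31.029708862304688)
B 104 ((615.553466796875, 95.11520385742188), 31.276277542114258)
top 110 15 [443.2 385.4 108.6] 115.0
top 130 11 [444.6 383.6 131.6] 135.8
top 150 14 [444.4 383.4 150.8] 155.9
top 170 13 [444.1 383.7 170.7] 175.3
top 190 12 [444.9 384.2 191.2] 195.3
top 210 20 [444.2 386.2 212.7] 216.0
vase 147 ((487.2513122558594, 256.6964416503906), 32.506263732910156)
A 90 ((596.8141479492188, 241.7063751220703), 29.68985939025879)
B 113 ((614.4055786132812, 96.40485382080078), 29.79855728149414)
at [448.4 388.1 282.3] tilt [-0. -0. -1.] q [ 0.59  0.41  0.11  1.27  0.   -0.98]
spin 0.7851 rows 6.542616118322812
-> [488. 256. 260.] d [ 0.0655 -0.1215  0.0223] minrows 3.4
-> [488. 256.  97.] d [-1.00e-04 -0.00e+00  1.63e-01] minrows 3.9
```

```bash
python3 -m handwheel '[[0,0,0,0.1122],[0,0,0,0.1122],[0,0,0,0.1122],[0,0,0,0.1122],[0,0,0,0.1121],[0,0,0,0.1121],[0,0,0,0.1121],[0,0,0,0]]' 100
python3 -m handwheel '[[0.0164,-0.0304,0.0056,0],[0.0164,-0.0304,0.0056,0],[0.0164,-0.0304,0.0056,0],[0.0163,-0.0303,0.0055,0],[0,0,0,0],[0,0,0,0]]'
python3 - <<'E'
from h import *
go([[488.2,256,180],[488.2,256,97]],[.707,-.707])
E
```

```text
t: 23.97
eef_pos: [448.1, 387.8, 281.2]
tcp_rot: [-0.001, -0.38, 0.925, -0.0]
force: [-0.1, -0.3, -0.6]
grip_width: 0.998
grip_force: 0.0
t: 24.47
eef_pos: [488.2, 254.3, 259.3]
tcp_rot: [-0.001, -0.383, 0.924, 0.0]
force: [-1.3, 0.6, -0.0]
grip_width: 1.002
grip_force: 0.0
at [488.2 254.3 259.3] tilt [-0.002 -0.001 -1.   ] q [ 0.35  0.34 -0.06  1.18  0.   -0.44]
spin 0.0004 rows 0.0034669882647220263
-> [488. 256. 180.] d [-0.0014  0.0011  0.0793] minrows 1.9
-> [488. 256.  97.] d [-0.0001 -0.0001  0.083 ] minrows 2.0
```

```bash
python3 -m handwheel '[[-0.0004,0.0003,0.03,0],[-0.0003,0.0002,0.03,0],[0,0,0.03,0],[0,0,0.03,0],[0,0,0.022,0],[0,0,0.02,0],[0,0,0,0],[0,0,0,0]]'
python3 -m handwheel '[[0,0,0,0],[0,0,0,0],[0,0,0,0],[0,0,0,0],[0,0,0,0],[0,0,0,0]]' 0
python3 -m handwheel '[[0,0,-0.01,0],[0,0,-0.03,0],[0,0,-0.04,0],[0,0,-0.04,0],[0,0,-0.04,0],[0,0,0,0],[0,0,0,0]]'
python3 - <<'E'
from h import *
w=hw(-5,95)
go([[*w,257],[*w,219]],HX)
E
```

```text
t: 25.13
eef_pos: [487.3, 257.4, 97.6]
tcp_rot: [-0.001, -0.384, 0.923, 0.0]
force: [-0.0, -0.4, 0.5]
grip_width: 1.0
grip_force: 0.0
t: 25.63
eef_pos: [489.6, 257.4, 100.2]
tcp_rot: [0.002, -0.383, 0.924, 0.0]
force: [0.2, 0.4, 6.6]
grip_width: 0.736
grip_force: 65.2
t: 26.22
eef_pos: [489.6, 257.4, 261.3]
tcp_rot: [0.003, -0.383, 0.924, -0.0]
force: [0.4, -1.3, -5.4]
grip_width: 0.737
grip_force: 68.2
at [489.6 257.4 261.3] tilt [ 0.005  0.002 -1.   ] q [ 0.35  0.33 -0.06  1.17  0.   -0.43]
spin -0.5303 rows -4.419287240117908
-> [ 591. -140.  257.] d [ 0.3593 -0.1984  0.004 ] minrows 9.8
-> [ 591. -140.  219.] d [0.0001 0.0002 0.038 ] minrows 0.9
```

```bash
python3 -m handwheel '[[0,0,0,-0.1061],[0,0,0,-0.1061],[0,0,0,-0.1061],[0,0,0,-0.106],[0,0,0,-0.106],[0,0,0,0]]'
python3 - <<'E'
from h import *
go([[*hw(-110,95),261],[*hw(-3,95),261],[*hw(-3,95),222]],HX)
E
```

```text
t: 26.72
eef_pos: [487.3, 256.4, 256.6]
tcp_rot: [-0.002, -0.613, 0.79, 0.001]
force: [-0.0, 0.3, -5.1]
grip_width: 0.732
grip_force: 68.2
at [487.3 256.4 256.6] tilt [-0.003 -0.001 -1.   ] q [ 0.35  0.34 -0.06  1.17  0.   -0.97]
spin 0.0045 rows 0.03783106799621535
-> [ 489. -114.  261.] d [ 0.3578 -0.0955 -0.004 ] minrows 8.9
-> [ 593. -141.  261.] d [ 0.     -0.107  -0.0003] minrows 2.6
-> [ 593. -141.  222.] d [-0.0001 -0.0001  0.039 ] minrows 0.9
```

```bash
python3 -m handwheel '[[0.02,-0.0053,-0.002,0],[0.034,-0.009,-0.002,0],[0.034,-0.009,0,0],[0.034,-0.009,0,0],[0.034,-0.009,0,0],[0.034,-0.009,0,0],[0.034,-0.009,0,0],[0.034,-0.009,0,0],[0.034,-0.009,0,0],[0.034,-0.009,0,0]]'
python3 -m handwheel '[[0.0318,-0.0092,0,0.0045],[0,0,0,0],[0,-0.02,0,0],[0,-0.03,0,0],[0,-0.03,0,0],[0,-0.027,0,0],[0,0,0,0],[0,0,0,0],[0,0,0,0]]'
python3 - <<'E'
from h import *
go([[*hw(-3,95),230],[*hw(-3,95),222]],HX)
s=sense();p=np.array(s['eef_pos']);print((p[:2]-HC)@HX,(p[:2]-HC)@HY)
f=grab_frame('side'); save(f,'vs.png',(280,120,460,255),4)
for cam in ['side','top']:
  if cam=='top': f=grab_frame('top')
  P,_=cloud(f); L=np.c_[(P[:,:2]-HC)@HX,(P[:,:2]-HC)@HY,P[:,2]]
  q=P[(L[:,2]>142)&(L[:,2]<235)&(np.hypot(P[:,0]-p[0],P[:,1]-p[1])<45)]
  q=q[q[:,2]<195]; print(cam,len(q),q.min(0),q.max(0))
E
```

```text
t: 27.55
eef_pos: [488.6, -81.8, 261.4]
tcp_rot: [-0.0, -0.61, 0.792, 0.001]
force: [1.5, 0.9, -4.7]
grip_width: 0.734
grip_force: 68.2
t: 28.3
eef_pos: [593.0, -140.6, 260.9]
tcp_rot: [-0.001, -0.609, 0.793, 0.001]
force: [-0.0, 0.3, -4.9]
grip_width: 0.734
grip_force: 69.7
at [ 593.  -140.6  260.9] tilt [-0.003  0.001 -1.   ] q [-0.35  0.45  0.12  1.24  0.   -1.66]
spin -0.007 rows -0.05802009675344166
-> [ 593. -141.  230.] d [ 0.0003 -0.0002  0.0309] minrows 0.7
-> [ 593. -141.  222.] d [ 0.    -0.     0.008] minrows 0.2
-3.0909251407481584 95.23883422148234
side 170 [ 559.92591377 -174.84358421  161.2516852 ] [ 607.72146825 -120.10129718  194.76506619]Traceback (most recent call last):
  File "<stdin>", line 9, in <module>
    return umr_minimum(a, axis, None, out, keepdims, initial, where)
ValueError: zero-size array to reduction operation minimum which has no identity
```

View pics/vs.png

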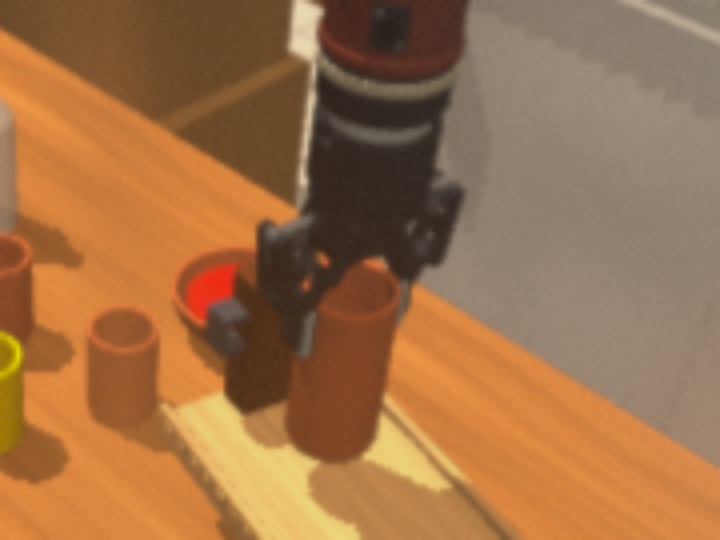

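```bash
python3 -m handwheel '[[0,0,0.014,0],[0,0,0.014,0],[0,0,0.008,0],[0,0,0.002,0],[0,0,0,0],[0,0,0,0]]'
python3 -m handwheel '[[0,0,0.002,0],[0,0,0.001,0],[0,0,0,0],[0,0,0,0]]'
```

```text
t: 28.9
eef_pos: [594.0, -141.0, 224.9]
tcp_rot: [0.0, -0.61, 0.793, -0.0]
force: [-0.8, 0.3, -3.7]
grip_width: 0.737
grip_force: 69.7
t: 29.23
eef_pos: [594.0, -141.0, 221.3]
tcp_rot: [0.0, -0.61, 0.793, -0.0]
force: [-0.0, -1.2, -4.2]
grip_width: 0.737
grip_force: 69.7
```

```bash
python3 -m handwheel '[[0,0,0.001,0],[0,0,0.001,0],[0,0,0,0],[0,0,0,0]]'
python3 -m handwheel '[[0,0,0.0005,0],[0,0,0,0],[0,0,0,0],[0,0,0,0]]'
```

```text
t: 29.57
eef_pos: [594.2, -141.1, 220.2]
tcp_rot: [0.0, -0.61, 0.793, -0.001]
force: [-1.8, 0.4, 6.5]
grip_width: 0.737
grip_force: 70.1
t: 29.9
eef_pos: [594.1, -141.0, 220.1]
tcp_rot: [0.0, -0.61, 0.793, -0.001]
force: [-3.0, 0.1, 9.5]
grip_width: 0.735
grip_force: 70.5
```

```bash
python3 -m handwheel '[[0,0,0,0],[0,0,0,0],[0,0,0,0],[0,0,0,0],[0,0,-0.02,0],[0,0,-0.03,0],[0,0,-0.03,0],[0,0,-0.03,0],[0,0,0,0],[0,0,0,0]]' 100
python3 - <<'E'
from h import *
for cam in ['side','top']:
    f=grab_frame(cam); P,_=cloud(f)
    for n,c,h in [('vase',hw(-3,95),250),('A',(598,242),90),('B',(615.5,96),90)]:
        q=P[(abs(P[:,2]-h)<6)&(np.hypot(P[:,0]-c[0],P[:,1]-c[1])<45)]
        if len(q)>3: print(cam,n,len(q),cv2.minEnclosingCircle(q[:,:2].astype(np.float32)),q[:,2].mean())
go([[615.2,96,320],[615.2,96,65]],HX)
E
```

```text
t: 30.73
eef_pos: [594.9, -141.3, 330.3]
tcp_rot: [0.001, -0.61, 0.793, -0.002]
force: [-1.0, 0.5, 0.4]
grip_width: 0.999
grip_force: 0.0
side vase 179 ((594.9048461914062, -143.40835571289062), 33.7822265625) 249.81869972325515
side A 96 ((599.3485717773438, 239.6084442138672), 31.39554214477539) 89.77032836459512
side B 107 ((616.857421875, 94.77397155761719), 32.18354415893555) 89.85198479869544
top A 117 ((596.8138427734375, 241.15040588378906), 30.621583938598633) 88.87185735507332
top B 113 ((613.8182373046875, 95.84131622314453), 29.9309139251709) 88.51928742521717
at [ 593.7 -140.9  327.8] tilt [-0.001  0.    -1.   ] q [-0.35  0.44  0.27  1.4  -0.   -1.66]
spin -0.0048 rows -0.040140091263104104
-> [615.  96. 320.] d [-0.2347  0.0389  0.0079] minrows 5.7
-> [615.  96.  65.] d [ 0.     -0.0003  0.255 ] minrows 6.1
```

```bash
python3 -m handwheel '[[-0.0335,0.0055,0,0],[-0.0335,0.0055,0,0],[-0.0335,0.0056,0.001,0],[-0.0335,0.0056,0.001,0],[-0.0335,0.0056,0.002,0],[-0.0335,0.0056,0.002,0],[-0.0337,0.0055,0.002,0],[0,0,0.03,0],[0,0,0.03,0],[0,0,0,0]]'
python3 - <<'E'
from h import *
go([[615.3,95.5,65]],HX)
E
```

```text
t: 31.67
eef_pos: [612.9, 96.6, 253.6]
tcp_rot: [-0.005, -0.61, 0.792, 0.003]
force: [-1.0, -0.5, -0.9]
grip_width: 1.002
grip_force: 0.0
at [612.9  96.6 253.6] tilt [-0.011 -0.    -1.   ] q [ 0.04  0.48  0.15  1.25 -0.   -1.27]
spin -0.0035 rows -0.028908352010799852
-> [615.  96.  65.] d [-0.0002 -0.0046  0.1886] minrows 4.5
```

```bash
python3 -m handwheel '[[0,0,0.03,0],[0,0,0.03,0],[0,0,0.03,0],[0,0,0.03,0],[0,0,0.03,0],[0,0,0.025,0],[0,0,0.018,0],[0,0,0,0],[0,0,0,0],[0,0,0,0]]'
python3 -m handwheel '[[0,0,0,0],[0,0,0,0],[0,0,0,0],[0,0,0,0],[0,0,0,0],[0,0,0,0]]' 0
python3 -m handwheel '[[0,0,-0.01,0],[0,0,-0.03,0],[0,0,-0.04,0],[0,0,-0.04,0],[0,0,-0.04,0],[0,0,0,0],[0,0,0,0],[0,0,0,0]]'
python3 - <<'E'
from h import *
z=sense()['eef_pos'][2]
go([[*hw(-150,120),z],[*hw(-110,5),z],[*hw(-3,5),z]],HX)
E
```

```text
t: 32.5
eef_pos: [617.5, 95.6, 69.2]
tcp_rot: [0.001, -0.609, 0.793, -0.0]
force: [0.3, 0.2, 0.5]
grip_width: 1.0
grip_force: 0.0
t: 33.0
eef_pos: [617.5, 95.9, 69.7]
tcp_rot: [0.001, -0.61, 0.793, -0.001]
force: [-2.2, 0.3, 9.1]
grip_width: 0.694
grip_force: 63.4
t: 33.67
eef_pos: [616.2, 95.9, 227.7]
tcp_rot: [-0.0, -0.61, 0.793, 0.0]
force: [-0.3, -0.5, -2.6]
grip_width: 0.692
grip_force: 65.4
at [616.2  95.9 227.7] tilt [-0.  0. -1.] q [ 0.04  0.49  0.1   1.18  0.   -1.27]
spin -0.0048 rows -0.039868282160426816
-> [457. -80. 228.] d [0.2099 0.1098 0.    ] minrows 5.7
-> [ 467. -201.  228.] d [ 0.115 -0.04  -0.   ] minrows 2.9
-> [ 570. -228.  228.] d [ 0.    -0.107 -0.   ] minrows 2.6
```

```bash
python3 -m handwheel '[[0,0.02,0,0],[0,0.035,0,0],[0.03,0.008,0,0],[0.035,0.0078,0,0],[0.035,0.008,0,0],[0.035,0.008,0,0],[0.035,0.008,0,0],[0.035,0.008,0,0],[0,0,0,0]]'
python3 -m handwheel '[[0.03,0,0,0],[0.03,-0.01,0,0],[0.03,-0.015,0,0],[0.03,-0.015,0,0],[0,-0.03,0,0],[0,-0.04,0,0],[0,-0.037,0,0],[0,0,0,0],[0,0,0,0],[0,0,0,0]]'
python3 - <<'E'
from h import *
go([[*hw(-3,5),195]],HX)
E
```

```text
t: 34.42
eef_pos: [460.9, -79.7, 226.1]
tcp_rot: [-0.002, -0.608, 0.794, 0.001]
force: [1.6, -0.0, -2.1]
grip_width: 0.693
grip_force: 65.8
t: 35.25
eef_pos: [574.6, -228.9, 225.7]
tcp_rot: [-0.001, -0.61, 0.793, 0.002]
force: [-0.4, 0.1, -2.3]
grip_width: 0.69
grip_force: 66.2
at [ 574.6 -228.9  225.7] tilt [-0.004  0.002 -1.   ] q [-0.5   0.49  0.08  1.17 -0.   -1.81]
spin -0.0047 rows -0.03893142160646956
-> [ 570. -228.  195.] d [0.0002 0.0042 0.0307] minrows 0.7
```

```bash
python3 -m handwheel '[[0,0.002,0.015,0],[0,0.001,0.012,0],[0,0,0.005,0],[0,0,0,0],[0,0,0,0]]'
python3 -m handwheel '[[0,0,0.001,0],[0,0,0.001,0],[0,0,0,0],[0,0,0,0]]'
```

```text
t: 35.67
eef_pos: [572.4, -228.6, 196.1]
tcp_rot: [-0.0, -0.61, 0.793, 0.0]
force: [-0.6, -0.6, -1.5]
grip_width: 0.693
grip_force: 66.2
t: 36.0
eef_pos: [573.1, -228.9, 194.0]
tcp_rot: [0.0, -0.61, 0.793, -0.0]
force: [0.4, -0.0, -2.6]
grip_width: 0.691
grip_force: 66.2
```

```bash
python3 -m handwheel '[[0,0,0.0015,0],[0,0,0.001,0],[0,0,0,0],[0,0,0,0]]'
python3 -m handwheel '[[0,0,0.001,0],[0,0,0,0],[0,0,0,0],[0,0,0,0]]'
```

```text
t: 36.33
eef_pos: [572.9, -228.8, 191.1]
tcp_rot: [-0.0, -0.61, 0.793, 0.0]
force: [0.4, 0.2, -1.9]
grip_width: 0.69
grip_force: 66.2
t: 36.67
eef_pos: [573.0, -228.8, 190.2]
tcp_rot: [-0.0, -0.61, 0.793, 0.0]
force: [-0.5, 0.6, -1.7]
grip_width: 0.693
grip_force: 66.2
```

```bash
python3 -m handwheel '[[0,0,0.001,0],[0,0,0,0],[0,0,0,0],[0,0,0,0]]'
python3 -m handwheel '[[0,0,0.0005,0],[0,0,0,0],[0,0,0,0]]'
```

```text
t: 37.0
eef_pos: [573.0, -228.9, 189.8]
tcp_rot: [0.0, -0.61, 0.793, -0.0]
force: [-2.3, 0.3, 6.8]
grip_width: 0.694
grip_force: 66.7
t: 37.25
eef_pos: [573.0, -228.9, 189.7]
tcp_rot: [0.0, -0.61, 0.793, -0.0]
force: [-3.7, 0.6, 9.4]
grip_width: 0.694
grip_force: 67.3
```

```bash
python3 -m handwheel '[[0,0,0,0],[0,0,0,0],[0,0,0,0],[0,0,0,0],[0,0,-0.02,0],[0,0,-0.03,0],[0,0,-0.04,0],[0,0,-0.04,0],[0,0,0,0],[0,0,0,0]]' 100
python3 - <<'E'
from h import *
for cam in ['side','top']:
    f=grab_frame(cam); P,_=cloud(f)
    for n,c,h in [('vase',hw(-3,95),250),('B',hw(0,5),210),('A',(598,241),90)]:
        q=P[(abs(P[:,2]-h)<6)&(np.hypot(P[:,0]-c[0],P[:,1]-c[1])<55)]
        if len(q)>3: print(cam,n,len(q),cv2.minEnclosingCircle(q[:,:2].astype(np.float32)),q[:,2].mean())
go([[598,240.6,320],[598,240.6,65]],HX)
E
```

```text
t: 38.08
eef_pos: [574.1, -229.5, 321.1]
tcp_rot: [0.001, -0.61, 0.793, -0.002]
force: [0.5, -0.3, -0.6]
grip_width: 0.997
grip_force: 0.0
side vase 128 ((592.4287109375, -143.95448303222656), 32.94285583496094) 249.4432415344433
side B 183 ((571.7249145507812, -229.51931762695312), 30.77315902709961) 209.708158427704
side A 92 ((599.3153686523438, 241.05715942382812), 32.43046951293945) 89.88516437996593
top vase 168 ((593.2764282226562, -141.29714965820312), 32.046295166015625) 248.4162382544512
top B 66 ((575.836181640625, -219.3778076171875), 28.758718490600586) 208.53733782261247
top A 118 ((597.0286254882812, 241.7439727783203), 30.343379974365234) 88.8399022058989
at [ 572.8 -228.7  317.9] tilt [-0.001  0.001 -1.   ] q [-0.5   0.45  0.27  1.39  0.   -1.81]
spin -0.0049 rows -0.04054922220132855
-> [598. 241. 320.] d [-0.4605  0.0939 -0.0019] minrows 11.3
-> [598. 241.  65.] d [ 1.00e-04 -3.00e-04  2.55e-01] minrows 6.1
```

```bash
python3 -m handwheel '[[-0.0329,0.0067,0,0],[-0.0329,0.0067,0,0],[-0.0329,0.0067,0,0],[-0.0329,0.0067,0,0],[-0.0329,0.0067,0,0],[-0.0329,0.0067,0,0],[-0.0329,0.0067,0,0],[-0.0329,0.0067,0,0]]'
python3 -m handwheel '[[-0.0329,0.0067,0,0],[-0.0329,0.0067,0,0],[-0.0329,0.0067,0,0],[-0.0329,0.0067,0,0],[-0.0329,0.0067,0,0],[-0.0329,0.0067,0,0],[0,0,0,0],[0,0,0,0],[0,0,0,0]]'
python3 - <<'E'
from h import *
go([[598,241,65]],HX)
f=grab_frame('top'); P,_=cloud(f)
q=P[(abs(P[:,2]-90)<6)&(np.hypot(P[:,0]-598,P[:,1]-241)<55)]; print(len(q),cv2.minEnclosingCircle(q[:,:2].astype(np.float32)))
E
```

```text
t: 38.85
eef_pos: [587.8, 41.0, 316.9]
tcp_rot: [-0.001, -0.61, 0.793, 0.001]
force: [-0.0, 0.5, 0.1]
grip_width: 0.997
grip_force: 0.0
t: 39.6
eef_pos: [600.0, 240.1, 317.2]
tcp_rot: [-0.001, -0.61, 0.793, 0.0]
force: [-0.1, -1.2, 0.1]
grip_width: 1.0
grip_force: 0.0
at [600.  240.1 317.2] tilt [-0.002 -0.001 -1.   ] q [ 0.27  0.52  0.37  1.43 -0.   -1.04]
spin -0.0044 rows -0.03684311930092221
-> [598 241  65] d [-0.0008  0.0016  0.2522] minrows 6.0
117 ((597.4542236328125, 242.35313415527344), 30.45035743713379)
```

```bash
python3 -m handwheel '[[-0.0008,0.0016,0.03,0],[0,0,0.035,0],[0,0,0.035,0],[0,0,0.035,0],[0,0,0.035,0],[0,0,0.033,0],[0,0,0.025,0],[0,0,0.02,0],[0,0,0,0],[0,0,0,0]]'
python3 -m handwheel '[[0,0,0,0],[0,0,0,0],[0,0,0,0],[0,0,0,0],[0,0,0,0],[0,0,0,0]]' 0
python3 -m handwheel '[[0,0,-0.01,0],[0,0,-0.03,0],[0,0,-0.04,0],[0,0,-0.04,0],[0,0,-0.04,0],[0,0,0,0],[0,0,0,0],[0,0,0,0]]'
python3 - <<'E'
from h import *
z=sense()['eef_pos'][2]
go([[465,100,z],[*hw(-130,0),z],[*hw(-110,-85),z],[*hw(-3,-85),z]],HX)
E
```

```text
t: 40.48
eef_pos: [598.6, 240.2, 70.2]
tcp_rot: [-0.001, -0.609, 0.793, 0.0]
force: [0.8, 0.2, 0.2]
grip_width: 1.0
grip_force: 0.0
t: 40.98
eef_pos: [600.4, 241.7, 73.2]
tcp_rot: [0.001, -0.61, 0.793, -0.001]
force: [-1.7, -0.9, 6.4]
grip_width: 0.697
grip_force: 63.9
t: 41.65
eef_pos: [599.0, 241.5, 231.0]
tcp_rot: [0.0, -0.61, 0.793, -0.0]
force: [-0.5, -0.3, -2.3]
grip_width: 0.694
grip_force: 65.4
at [599.  241.5 231. ] tilt [ 0.  0. -1.] q [ 0.27  0.53  0.18  1.21  0.   -1.04]
spin -0.0048 rows -0.0402509872330518
-> [465. 100. 231.] d [ 1.707e-01  9.400e-02 -1.000e-04] minrows 4.7
-> [ 446. -201.  231.] d [ 0.2958 -0.0576 -0.    ] minrows 7.2
-> [ 444. -288.  231.] d [ 0.085 -0.02  -0.   ] minrows 2.1
-> [ 548. -315.  231.] d [-0.    -0.107  0.   ] minrows 2.6
```

```bash
python3 -m handwheel '[[0.02,0.011,0,0],[0.03,0.0165,0,0],[0.03,0.0165,0,0],[0.03,0.0165,0,0],[0.03,0.0165,0,0],[0.0307,0.017,0,0],[0.033,-0.0064,0,0],[0.033,-0.0064,0,0],[0.033,-0.0064,0,0],[0.033,-0.0064,0,0]]'
python3 -m handwheel '[[0.033,-0.0064,0,0],[0.033,-0.0064,0,0],[0.033,-0.0064,0,0],[0.033,-0.0064,0,0],[0.0318,-0.0064,0,0],[0.029,-0.0067,0,0],[0.028,-0.0067,0,0],[0.028,-0.0066,0,0],[0,0,0,0]]'
python3 -m handwheel '[[0,-0.03,0,0],[0,-0.04,0,0],[0,-0.037,0,0],[0,0,0,0],[0,0,0,0],[0,0,0,0]]'
python3 - <<'E'
from h import *
go([[*hw(-3,-83),196]],HX)
E
```

```text
t: 42.48
eef_pos: [453.8, -34.5, 229.5]
tcp_rot: [-0.001, -0.61, 0.793, 0.001]
force: [0.1, -0.2, -2.4]
grip_width: 0.695
grip_force: 65.7
t: 43.23
eef_pos: [440.8, -291.2, 229.0]
tcp_rot: [-0.001, -0.608, 0.794, 0.0]
force: [-0.4, -0.2, -2.6]
grip_width: 0.695
grip_force: 65.8
t: 43.73
eef_pos: [544.2, -313.6, 229.0]
tcp_rot: [-0.001, -0.61, 0.793, 0.002]
force: [-0.5, 0.5, -2.6]
grip_width: 0.696
grip_force: 66.3
at [ 544.2 -313.6  229. ] tilt [-0.003  0.002 -1.   ] q [-0.64  0.5   0.12  1.19 -0.   -1.95]
spin -0.0044 rows -0.03651970407796412
-> [ 548. -313.  196.] d [-0.0015 -0.0039  0.033 ] minrows 0.8
```

```bash
python3 -m handwheel '[[0,-0.001,0.015,0],[0,-0.001,0.012,0],[0,0,0.005,0],[0,0,0,0],[0,0,0,0]]'
python3 -m handwheel '[[0,0,0.001,0],[0,0,0.001,0],[0,0,0,0],[0,0,0,0]]'
```

```text
t: 44.15
eef_pos: [546.4, -314.9, 199.1]
tcp_rot: [-0.0, -0.61, 0.793, 0.0]
force: [0.2, 0.0, -1.8]
grip_width: 0.695
grip_force: 66.3
t: 44.48
eef_pos: [547.2, -315.3, 197.0]
tcp_rot: [0.0, -0.61, 0.793, -0.0]
force: [-0.6, -0.3, -0.7]
grip_width: 0.694
grip_force: 66.3
```

```bash
python3 -m handwheel '[[0,0,0.0015,0],[0,0,0.001,0],[0,0,0,0],[0,0,0,0]]'
python3 -m handwheel '[[0,0,0.001,0],[0,0,0,0],[0,0,0,0],[0,0,0,0]]'
```

```text
t: 44.82
eef_pos: [547.1, -315.1, 194.1]
tcp_rot: [-0.0, -0.61, 0.793, 0.0]
force: [-0.2, 0.6, -2.9]
grip_width: 0.7
grip_force: 66.3
t: 45.15
eef_pos: [547.2, -315.2, 193.3]
tcp_rot: [0.0, -0.61, 0.793, -0.0]
force: [-0.3, -0.4, 0.7]
grip_width: 0.695
grip_force: 66.4
```

Touching. One more nudge, release, rise and look.

```bash
python3 -m handwheel '[[0,0,0.0007,0],[0,0,0,0],[0,0,0,0]]'
python3 -m handwheel '[[0,0,0,0],[0,0,0,0],[0,0,0,0],[0,0,0,0],[0,0,-0.02,0],[0,0,-0.03,0],[0,0,-0.04,0],[0,0,-0.04,0],[0,0,0,0],[0,0,0,0]]' 100
python3 -m handwheel '[[-0.02,0.03,-0.01,0],[-0.02,0.03,-0.01,0],[-0.02,0.03,0,0],[-0.02,0.03,0,0],[-0.02,0.03,0,0],[-0.02,0.03,0,0],[-0.02,0.03,0,0],[-0.02,0.03,0,0],[0,0,0,0],[0,0,0,0]]'
python3 - <<'E'
from h import *
for cam in ['side','top']:
    f=grab_frame(cam); P,_=cloud(f)
    save(f,'end_'+cam+'.png')
    for n,c,h in [('vase',hw(-3,95),250),('B',hw(0,5),210),('A',hw(0,-85),210),('yel',(508,143),90),('brush',(448,388),210)]:
        q=P[(abs(P[:,2]-h)<6)&(np.hypot(P[:,0]-c[0],P[:,1]-c[1])<40)]
        if len(q)>3: print(cam,n,len(q),cv2.minEnclosingCircle(q[:,:2].astype(np.float32)),q[:,2].mean())
E
```

```text
t: 45.4
eef_pos: [547.2, -315.3, 193.3]
tcp_rot: [0.0, -0.61, 0.793, -0.0]
force: [-3.1, 0.4, 4.8]
grip_width: 0.692
grip_force: 67.0
t: 46.23
eef_pos: [548.2, -315.9, 325.1]
tcp_rot: [0.001, -0.61, 0.793, -0.002]
force: [-0.2, 0.1, -0.7]
grip_width: 1.001
grip_force: 0.0
t: 47.07
eef_pos: [355.0, -97.7, 341.9]
tcp_rot: [-0.0, -0.61, 0.792, 0.0]
force: [0.4, -0.7, -0.1]
grip_width: 0.995
grip_force: 0.0
side vase 180 ((594.133056640625, -142.88137817382812), 33.162437438964844) 249.60014631755564
side B 178 ((571.2778930664062, -231.14353942871094), 31.489965438842773) 209.79293645201588
side A 207 ((546.6045532226562, -315.5994873046875), 31.465652465820312) 209.48057968376062
side yel 109 ((508.26312255859375, 143.47824096679688), 31.236982345581055) 89.91111031334647
side brush 18 ((445.8985290527344, 387.5442810058594), 8.751395225524902) 209.86355062285688
top vase 172 ((593.3473510742188, -142.6287384033203), 32.30168914794922) 248.56860578118722
top B 157 ((569.8761596679688, -226.16561889648438), 30.047348022460938) 208.56144835542113
top A 172 ((544.2410278320312, -312.9594421386719), 30.179702758789062) 208.3362682775878
top yel 116 ((507.11151123046875, 143.9536895751953), 30.1624755859375) 88.90293181930106
top brush 23 ((445.7822265625, 389.5872802734375), 8.48357105255127) 211.61054552549334
```

View pics/end_side.png

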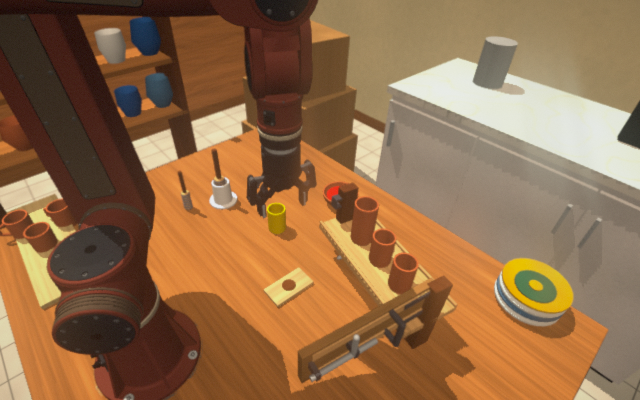

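View pics/end_top.png

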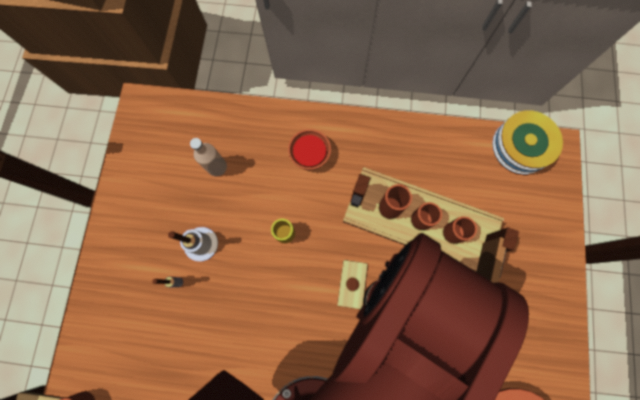

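Run:
```python
from h import *
f=grab_frame('side'); P,uv=cloud(f); save(f,'tray.png',(0,180,120,270),5)
for u,v in [(62,207),(40,235),(14,218),(62,222),(60,280),(40,280)]:
    m=(abs(uv[:,0]-u)<=1)&(abs(uv[:,1]-v)<=1); print(u,v,np.median(P[m],0).round(0))
for d in spotter.spot_point('side','beaker1'): print(d['p'],toworld(f,d['location']).round(0))
```

```text
62 207 [-11. 661.  48.]
40 235 [-98. 516.  79.]
14 218 [-147.  689.   57.]
62 222 [-32. 598.  36.]
60 280 [-60. -33. 379.]
40 280 [-148.  407.   15.]
0.87 [ 572. -232.  121.]
0.82 [507. 147.   0.]
```

View pics/tray.png

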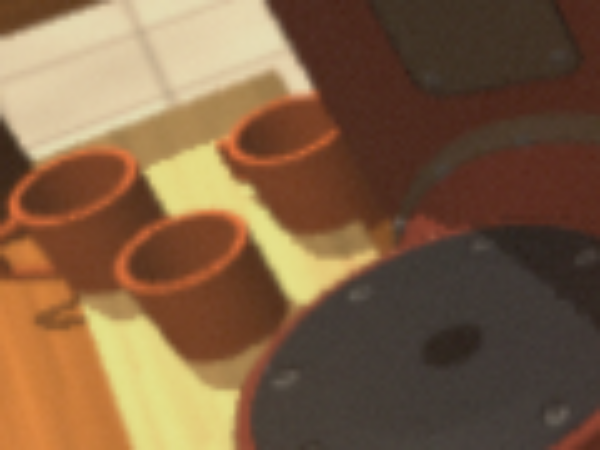

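Those in the crop (side px ~(15,218), (38,235), (60,210)) are wide handled mugs on a board, not beakers and outside the scene; the job is complete.

```bash
python3 -c "
from station import robot
print(robot.job_done())"
```

```text
the job is handed in; nothing more can be done
None
```

I handed the job in at about 47 s: the upper door is open to about 1.65 rad, with the lower door not touched. The vase was scrubbed bottom–mouth–bottom, the brush is upright in its pot, and the vase and both beakers stand on the sill; no verdict came back.

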